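# Weigh a pair of tube handles in a light tray on a bench scale

### The job

Weigh together the two tube handles that lie loose on the table to the left of the scale, on the robot's side of the carton: lay them gently in troughs of the light grey tray on the bench scale, one on each side of its middle and equally far out, so that the tray never tips and stays about centred on the small pan. When both lie there and you have let go, press the scale's green key to record the weight, and leave the things lying round the work alone.

Things in the scene. Friction and masses are not known exactly. Their poses are not given: they have to be found in the camera images.
- scale: white bench scale, fixed to the table, 250 mm long (its x) by 160 mm wide (its y). Origin at table height under the middle of the pan; its x axis points away from the robot's side, y to the left, z up. Low front panel (top 34 mm high, display at the left, green key at the right) on the -x side
- scale_pan (a point): middle of the top of the scale's fixed steel pan, 62 mm above the table. The pan is only 110 mm wide along the scale's y and 150 mm long along its x, so the tray overhangs it, by 89 mm at its left and right ends. The tray's inner troughs lie over the pan, the outer ones beyond its edge: a tube laid in an outer trough of the empty tray tips it
- tray: loose, light grey plastic tray (55 g), 205 mm (x) by 288 mm (y), rim 14 mm high, on the pan. Origin: centre of its underside; x along the troughs, z up. Four troughs for tubes, centre lines at y = -102, -34, 34, 102 mm, each 200 mm long, 24 mm wide between ridges 8 mm high. A tube in one has its axis 20 mm above the origin. Ridges are cut away over the middle 65 mm for fingers; floor 2 mm
- tube_a_mid (a point): middle of tube handle A on its axis: a loose round tube, 34 mm in diameter, 178 mm long, about 110 g, white at one end, pale green at the other, lying on the table (axis 17 mm high). The point's y axis runs along the tube; it may roll about it. Two tubes in neighbouring troughs have 34 mm between them
- tube_a: tube handle A itself (see tube_a_mid); origin on its outer surface, below the middle as it first lies
- tube_b_mid (a point): middle of tube handle B on its axis; the same kind, size and weight as A, y axis along the tube; it does not matter which tube lies in which trough, nor which way round. A tall fixed cardboard carton of spare tubes stands behind, between the tubes and the scale: cross on its robot side or well above it
- tube_b: tube handle B itself (see tube_b_mid); origin on its outer surface, below the middle as it first lies
- scale_key_top (a point): centre of the top face of the green key on the scale's front panel, 22 x 26 mm, 44 mm above the table and 10 mm above the panel; pressed straight down. It lies about 35 mm in front of the tray's front edge and its face is below the tray
- scale_key (a joint): travel of the green key in m: 0 up, 0.004 fully down; sprung (about 3 N at full travel), it comes back up by itself; counts as pressed beyond 0.0025
- half_shell_near: bystander: green half housing, 27 x 74 x 13 mm, leave alone; origin at its underside
- half_shell_far: bystander: second green half housing, 27 x 74 x 13 mm, leave alone; origin at its underside
- cutters: bystander: side cutters with red handles, 132 x 49 x 11 mm, leave alone; origin at the underside
- tape: bystander: roll of blue tape lying flat, 71 mm across, 24 mm high, leave alone; origin at its underside
There are look-alikes about, which are no part of the job. Leave any pink look-alike of the tube_b alone.

How it is judged (in metres and radians):
On the way, in this order (a step that is already met when the one before it is completed fails the run):
1. both tubes lie in the tray's two inner troughs, one on each side of the middle, let go, with the tray level on the pan (((y of tube_a_mid in the frame of tray between 0.022 and 0.046 m and x of tube_a_mid in the frame of tray between -0.02 and 0.02 m and z of tube_a_mid in the frame of tray between 0.01 and 0.028 m and angle between the y axis of each of tube_a_mid, tube_b_mid and the x axis of tray, either way round below 0.15 rad and y of tube_b_mid in the frame of tray between -0.046 and -0.022 m and x of tube_b_mid in the frame of tray between -0.02 and 0.02 m and z of tube_b_mid in the frame of tray between 0.01 and 0.028 m) or (y of tube_a_mid in the frame of tray between -0.046 and -0.022 m and x of tube_a_mid in the frame of tray between -0.02 and 0.02 m and z of tube_a_mid in the frame of tray between 0.01 and 0.028 m and angle between the y axis of each of tube_a_mid, tube_b_mid and the x axis of tray, either way round below 0.15 rad and y of tube_b_mid in the frame of tray between 0.022 and 0.046 m and x of tube_b_mid in the frame of tray between -0.02 and 0.02 m and z of tube_b_mid in the frame of tray between 0.01 and 0.028 m)) and angle between tray's own z axis and vertical below 0.06 rad and horizontal distance between tray and scale_pan below 0.025 m and angle between the x axis of tray and the x axis of scale, either way round below 0.3 rad and z of tray in the frame of scale between 0.055 and 0.068 m and contact force between the fingers and tray below 0.1 N and contact force between the fingers and tube_a below 0.1 N and contact force between the fingers and tube_b below 0.1 N and linear speed of each of tray, tube_a, tube_b below 0.02 m/s), for 0.2 s.
2. the green key is pressed while the tubes lie so (value of joint scale_key above 0.0025 m and ((y of tube_a_mid in the frame of tray between 0.022 and 0.046 m and x of tube_a_mid in the frame of tray between -0.02 and 0.02 m and z of tube_a_mid in the frame of tray between 0.01 and 0.028 m and angle between the y axis of each of tube_a_mid, tube_b_mid and the x axis of tray, either way round below 0.15 rad and y of tube_b_mid in the frame of tray between -0.046 and -0.022 m and x of tube_b_mid in the frame of tray between -0.02 and 0.02 m and z of tube_b_mid in the frame of tray between 0.01 and 0.028 m) or (y of tube_a_mid in the frame of tray between -0.046 and -0.022 m and x of tube_a_mid in the frame of tray between -0.02 and 0.02 m and z of tube_a_mid in the frame of tray between 0.01 and 0.028 m and angle between the y axis of each of tube_a_mid, tube_b_mid and the x axis of tray, either way round below 0.15 rad and y of tube_b_mid in the frame of tray between 0.022 and 0.046 m and x of tube_b_mid in the frame of tray between -0.02 and 0.02 m and z of tube_b_mid in the frame of tray between 0.01 and 0.028 m)) and angle between tray's own z axis and vertical below 0.06 rad and horizontal distance between tray and scale_pan below 0.025 m and angle between the x axis of tray and the x axis of scale, either way round below 0.3 rad and z of tray in the frame of scale between 0.055 and 0.068 m), for 0.05 s.
At the end, for the whole second after the job is handed in: Both tubes at rest in the two inner troughs, one each side (12 mm off the trough line, 20 mm off the middle allowed); tray level (0.06 rad) on the pan within 25 mm of its middle and 0.3 rad of square; key pressed after that and up again; all let go (all of step 1 and value of joint scale_key below 0.001 m and contact force between the fingers and scale below 0.1 N); the robot touches nothing.
It fails at once if the tray tips (more than 0.12 rad) (angle between tray's own z axis and vertical above 0.12 rad).
It fails at once if a tube is dropped on the tray (let go, it falls at over 0.6 m/s) ((contact force between the fingers and tube_a below 0.05 N and linear speed of tube_a above 0.6 m/s and horizontal distance between tube_a_mid and tray below 0.12 m) or (contact force between the fingers and tube_b below 0.05 N and linear speed of tube_b above 0.6 m/s and horizontal distance between tube_b_mid and tray below 0.12 m)).
It fails at once if a tube is pressed or struck hard on the tray (over 30 N) (contact force between any of tube_a, tube_b and tray above 30 N).
It fails at once if a bystander (half housing, cutters or tape) is pushed more than 20 mm (distance of any of half_shell_near, half_shell_far, cutters, tape from where it was at the start of the episode above 0.02 m).
It also fails if it takes over 72 s, if anything falls off the work surface, if the arm or the gripper's body presses on something with over 40 N, if the wrist force passes 120 N, or if a joint passes its speed limit or range.

### The arm

A 6-joint arm with a two-finger parallel gripper is mounted at the origin on a cart in front of the work surface, level with it; the furniture and walls round the work are solid. World frame = base frame: x ahead of the robot, y to its left, z up, the work surface at z = 0. Lengths are in m, angles in degrees, forces in N, time in s.
With the tool pointing down it reaches from about 0.325 to 0.775 m from the base axis. Payload 5.5 kg.
Tool frame: the origin (TCP) lies at the centre of the arm's flange, where the gripper is bolted on; the fingertips stand 182 mm ahead of it and the grasp point (between the pads) lies 163 mm ahead of it; z points along the fingers, y is the direction in which the jaws open and shut (so a half turn about z gives the same grasp; the last joint's range is limited). The gripper opens to 88 mm and grips with 3 to 60 N. Pads are 20 mm wide; open, the fingers measure 115 mm over their backs; the gripper's body (75 mm by 178 mm) begins 61 mm behind the grasp point.
Start: joints at [-69.884, 5.22, 70.514, -0, 104.267, -3.249], TCP at [0.238, -0.551, 0.405] pointing down, gripper open.
Joint ranges: [-164.24, 164.24], [-49.07, 125.15], [9.68, 141.18], [-86.29, 266.29], [3.28, 154.24], [-151.56, 151.56]. Speed limits (degrees/s): [147.25, 147.25, 172.46, 180, 180, 180].

### API

Orientations are given as [roll, pitch, yaw] about the fixed x, y, z axes, in that order (R = Rz(yaw) Ry(pitch) Rx(roll)).
In Python, from station import r gives the robot as it stands. The module is installed in compiled form; this text tells all that it offers. Calls block until the motion is done:
- r.reach(position, orientation): joint-space move of the TCP to a pose.
- r.servo_line(position, rotation=None, speed=0.15): straight line of the TCP; rotation=None keeps the orientation; speed is the mean speed in m/s.
- r.move_joints(angles): joint-space move.
- r.let_go() and r.grab(squeeze=None): open the fingers fully, or close them until they stop; squeeze is the grip in N (None keeps the last).
- r.wait(seconds).
- r.inverse_kinematics(position, orientation): joint angles nearest the present ones, or None.
- r.sense(): the state.
- r.snapshot(name): name is "scene" or "top" or "wrist"; returns a dict with "frame" (420x560x3 uint8, red, green, blue), "fx", "fy", "cx", "cy" (pixels), "R" (3x3) and "t" (3): a world point X has camera coordinates R X + t. Camera axes: x right, y down, z forward; pixel columns grow to the right and rows downward; lengths in m; the calibration is good to about 2 mm. A picture is of the moment at which its call begins. There is no depth.
A pose or a line that the arm cannot do raises r.IKError and nothing moves.
- r.hand_in(): hands the job in, once; it reports no verdict.
The state is a dict: "clock": time; "joints": joint angles; "joint_vel": joint speeds; "joint_torque": joint torques, N m; "tcp_pos": TCP position; "orientation": TCP orientation; "contact_force": force on the tool from outside, world axes, zero at the start; "torque": the same for the moment, N m; "opening": finger opening in m.
Only numpy, scipy, OpenCV 4.12 (cv2) and the standard library are available. Lean on these libraries where they do the work, as an engineer would, in place of code of your own. Each camera call takes 0.05 s, during which the arm holds its last target.

## Working session

There is one attempt and no reset: what is moved stays moved. The work goes in short steps, each a Python script; the robot and the scene stay as the last script left them, time stands still between calls to the robot, and variables do not carry over. Pictures are saved under pics/ and viewed, and the job is handed in when it is done.

```bash
mkdir -p pics; ls
python3 - <<'E'
from station import r
import cv2
for n in ("scene","top","wrist"):
    s=r.snapshot(n); cv2.imwrite(f"pics/{n}0.png",s["frame"][:,:,::-1]); print(n,s["fx"],s["cx"],s["cy"],s["R"],s["t"])
print(r.sense())
E
```

```text
pics
scene 409.5392277774006 282.63369599576765 212.63978402246664 [[ 0.64458752 -0.76451581  0.00474376]
 [-0.43197576 -0.36931788 -0.82280085]
 [ 0.63079622  0.52831798 -0.56831   ]] [-0.33884325  0.21485839  1.11117244]
top 461.47859556675854 273.75019036669295 209.40904834505537 [[ 0.01526629 -0.99988181 -0.0018172 ]
 [-0.98538867 -0.01473662 -0.16968208]
 [ 0.16963525  0.00438107 -0.98549718]] [-0.04376044  0.46086018  1.30916556]
wrist 315.8825439953032 277.0089736754135 210.19746132828936 [[ 3.95930394e-01 -9.18280110e-01 -8.72712560e-04]
 [-8.90645138e-01 -3.84246210e-01  2.43117436e-01]
 [-2.23585242e-01 -9.54803051e-02 -9.69996469e-01]] [-0.59943742 -0.02950883  0.38924959]
{'clock': 0.15, 'joints': array([-6.98855267e+01,  5.25359096e+00,  7.05645984e+01, -1.83442857e-03,
        1.04264892e+02, -3.25051539e+00]), 'joint_vel': array([ 0.03326728, -0.06410168, -0.20549665,  0.0479166 , -0.06580811,
       -0.07066409]), 'joint_torque': array([ 1.29739168e-03, -4.47045100e+01, -4.06907165e+01,  6.98944554e-02,
        2.74487352e-02, -9.96186463e-05]), 'tcp_pos': array([ 0.23794769, -0.5508623 ,  0.40377644]), 'orientation': array([-1.79916951e+02, -2.93519890e-03,  2.33645359e+01]), 'contact_force': array([ 0.0338419 ,  0.49810067, -0.14420766]), 'torque': array([ 0.02492841, -0.00338042, -0.00042696]), 'opening': 0.08788392683253782}
```

View pics/top0.png

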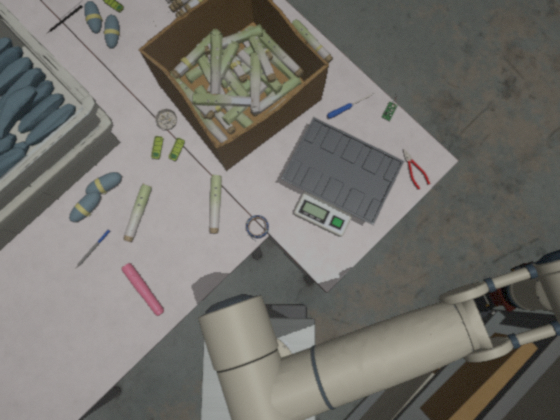

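View pics/scene0.png

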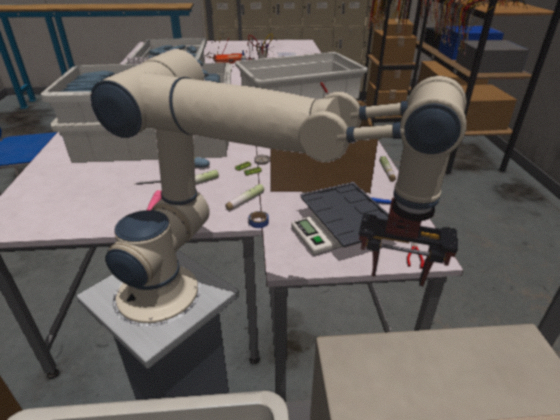

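View pics/wrist0.png

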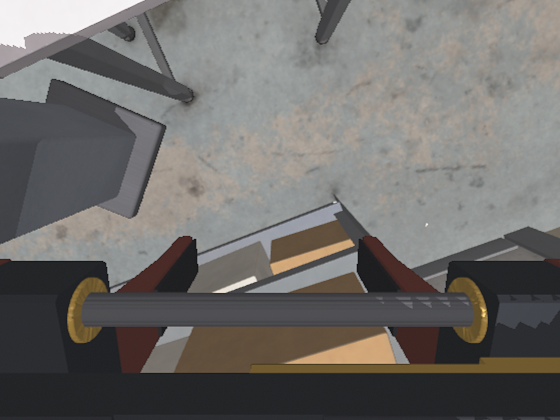

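The top view shows two green/white tubes at about (138,212) and (215,204), a pink look-alike at (143,290), the tray at about (340,170), and the key at about (337,223). I'll enlarge these areas.

Run:
```python
import cv2
im=cv2.imread("pics/top0.png")
cv2.imwrite("pics/c1.png",cv2.resize(im[165:255,105:240],None,fx=5.5,fy=5.5,interpolation=cv2.INTER_CUBIC))
cv2.imwrite("pics/c2.png",cv2.resize(im[110:245,270:445],None,fx=4.4,fy=4.4,interpolation=cv2.INTER_CUBIC))
```

```text
(no output)
```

View pics/c1.png

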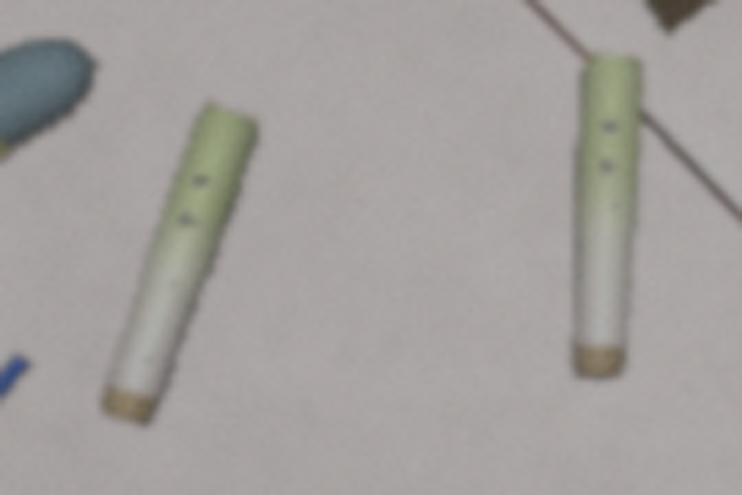

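View pics/c2.png

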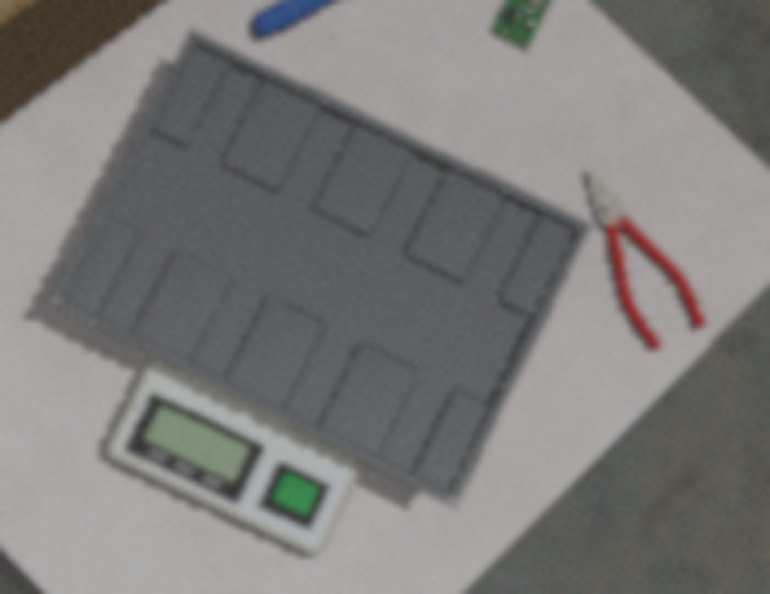

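```bash
cat > h.py <<'E'
import numpy as np
def w(s,u,v,z):
    R=np.array(s["R"]);t=np.array(s["t"]);d=R.T@np.array([(u-s["cx"])/s["fx"],(v-s["cy"])/s["fy"],1.]);c=-R.T@t
    return c+d*(z-c[2])/d[2]
def proj(s,X):
    p=np.array(s["R"])@np.array(X)+np.array(s["t"]); return s["fx"]*p[0]/p[2]+s["cx"],s["fy"]*p[1]/p[2]+s["cy"]
E
python3 - <<'E'
from station import r
from h import *
s=r.snapshot("top")
def c1(x,y):return 105+(x+.5)/5.5-.5,165+(y+.5)/5.5-.5
def c2(x,y):return 270+(x+.5)/4.4-.5,110+(y+.5)/4.4-.5
for n,a,b in (("L",(232,110),(127,416)),("R",(613,53),(598,377))):
    A=w(s,*c1(*a),.019);B=w(s,*c1(*b),.017);d=A-B
    print(n,(A+B)/2,np.linalg.norm(d),np.degrees(np.arctan2(d[1],d[0])))
P=[w(s,*c2(*p),.076) for p in ((192,33),(585,228),(455,503),(55,300))]
for p in P:print(p)
for i in range(4):
    d=P[(i+1)%4]-P[i];print(np.linalg.norm(d),np.degrees(np.arctan2(d[1],d[0])))
print("ctr",sum(P)/4)
k=w(s,*c2(295,490),.044);print("key",k)
q=[w(s,*c2(*p),.034) for p in((110,452),(305,556),(355,472))]
for p in q:print("panel",p)
E
```

```text
L [0.45085913 0.36801775 0.018     ] 0.17402646220822565 -15.440597744379495
R [0.48072395 0.13933672 0.018     ] 0.17800010390435608 -0.5772721303204246
[ 0.73243273 -0.14895946  0.076     ]
[ 0.60149709 -0.40728404  0.076     ]
[ 0.41772569 -0.31801651  0.076     ]
[ 0.54774675 -0.05959157  0.076     ]
0.2896130691288454 -116.87884598356821
0.2043052095859295 154.0916928050014
0.2892903850478949 63.29170911551212
0.20517194996993934 -25.821923637432633
ctr [ 0.57485057 -0.23346289  0.076     ]
key [ 0.42937241 -0.2196641   0.044     ]
panel [ 0.45458609 -0.09803339  0.034     ]
panel [ 0.3869298  -0.22725301  0.034     ]
panel [ 0.44354751 -0.26096532  0.034     ]
```

Measured sizes agree with the specification: tubes are 174 and 178 mm against 178, and the tray is 289 x 205 mm against 288 x 205. The key falls 35 mm in front of the tray edge, as described.

One fit problem: fully opened fingers reach 57.5 mm from centre, but the neighbouring tube's surface is only 51 mm away. So I'll release the second tube about 9 mm outward, on the ridge edge, and let it settle into the trough.

First I'll go to the right-hand tube.

```bash
cat >> h.py <<'E'
TC=np.array([0.5749,-0.2335]);TY=-26.3
def tray(x,y,z=0):
    a=np.radians(TY);return [TC[0]+x*np.cos(a)-y*np.sin(a),TC[1]+x*np.sin(a)+y*np.cos(a),z]
E
python3 - <<'E'
from station import r
from h import *
import cv2
r.reach([0.40,0.0,0.40],[180,0,165]); print(r.sense()["clock"],r.sense()["joints"].round(1))
r.reach([0.477,0.139,0.32],[180,0,179.4]); 
s=r.snapshot("wrist"); cv2.imwrite("pics/w1.png",s["frame"][:,:,::-1])
for x in(-.089,.089):
  a=np.radians(-.6);print(proj(s,[.4807+x*np.cos(a),.1393+x*np.sin(a),.017]))
print(r.sense()["clock"],r.sense()["tcp_pos"],r.sense()["orientation"])
E
```

```text
2.2667 [ -4.9 -26.   98.5  -0.  107.5 -79.9]
(np.float64(278.5982043295196), np.float64(108.12149936856369))
(np.float64(278.70568246996135), np.float64(295.70199437025076))
3.0583 [0.47709304 0.13792345 0.32129659] [-1.79983467e+02  9.33733214e-02  1.79288897e+02]
```

View pics/w1.png

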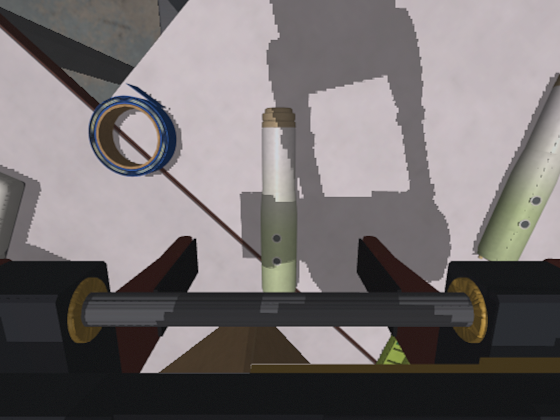

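The wrist view shows the tube centred between the jaws. Its near end is at (278,108), against a predicted (279,108), and the tape is clear to the left. I'll grasp it.

Run:
```python
from station import r
from h import *
import cv2
O=[180,0,179.4]
r.servo_line([0.480,0.139,0.25],O,0.3)
r.servo_line([0.480,0.139,0.187],O,0.12)
s=r.sense();print(s["tcp_pos"],s["contact_force"])
r.grab(15); s=r.sense();print(s["opening"],s["tcp_pos"],s["contact_force"])
r.servo_line([0.480,0.139,0.30],O,0.2)
s=r.sense();print(s["opening"],s["clock"],s["contact_force"])
r.servo_line([0.42,0.0,0.36],[180,0,170],0.3)
r.reach(tray(0,-.034,.36),[180,0,180+TY])
im=r.snapshot("wrist"); cv2.imwrite("pics/w2.png",im["frame"][:,:,::-1])
print(r.sense()["clock"],r.sense()["tcp_pos"])
for y in(-.102,-.034,.034,.102): print([np.round(proj(im,tray(x,y,.070)),0) for x in(-.0325,-.1)])
print([np.round(proj(im,tray(x,y,.076)),0) for x,y in((-.1025,.144),(-.1025,-.144))])
```

```text
[0.48046191 0.13909761 0.18832119] [0.92002344 0.44414916 0.83433586]
0.03406622770235353 [0.47999098 0.13905142 0.18695028] [ 0.01056613  1.08032729 -0.37972199]
0.03353380383629505 5.7083 [ 0.51524614 -1.07373137 -1.7499217 ]
7.5917 [ 0.56008882 -0.26233957  0.36044766]
[array([196., 172.]), array([191.,  88.])]
[array([276., 172.]), array([276.,  88.])]
[array([355., 172.]), array([360.,  89.])]
[array([434., 172.]), array([445.,  89.])]
[array([502.,  84.]), array([135.,  84.])]
```

View pics/w2.png

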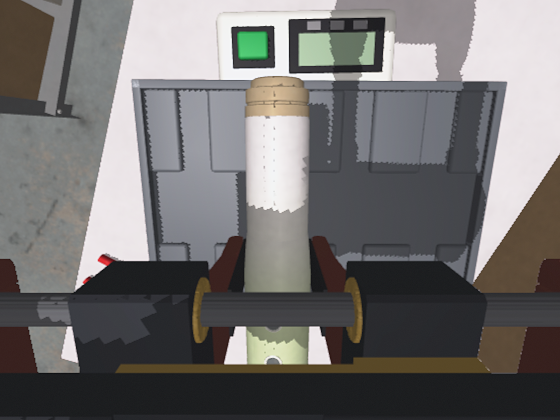

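The held tube is over the tray. The front corners are at (134,82) and (505,84), against predicted (135,84) and (502,84), and the trough gaps fall where I computed them. I'll lower it into the right inner trough.

Run:
```python
from station import r
from h import *
import cv2
O=[180,0,180+TY]
r.servo_line(tray(0,-.034,.275),O,0.12)
r.wait(.3);f0=r.sense()["contact_force"]
for z in (.257,.2545,.253,.252):
    r.servo_line(tray(0,-.034,z),O,0.04); s=r.sense()
    print(z,s["tcp_pos"].round(4),(s["contact_force"]-f0).round(2))
    if s["contact_force"][2]-f0[2]>2.5: break
im=r.snapshot("wrist"); cv2.imwrite("pics/w3.png",im["frame"][:,:,::-1])
print(s["clock"])
```

```text
0.257 [ 0.5598 -0.264   0.2567] [1.57 1.58 1.06]
0.2545 [ 0.5598 -0.264   0.2545] [ 1.11 -0.01  0.08]
0.253 [ 0.5598 -0.264   0.2529] [ 1.55 -0.07  0.37]
0.252 [ 0.5599 -0.264   0.2521] [0.82 0.19 0.52]
10.1
```

View pics/w3.png

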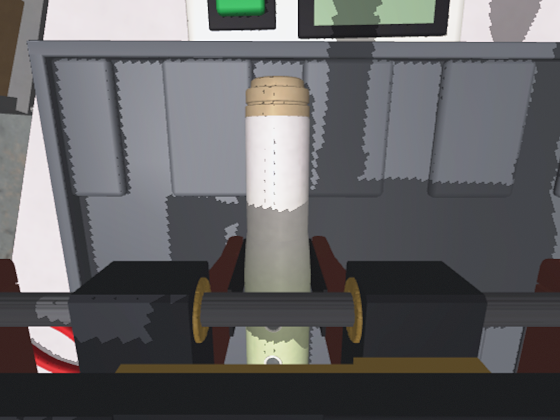

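The tube lies between the ridge edges at columns 250 and 305, centred on 277. I'll release it and check.

Run:
```python
from station import r
from h import *
import cv2
O=[180,0,180+TY]
r.let_go(); s=r.sense();print(s["contact_force"],s["opening"],s["tcp_pos"])
r.servo_line(tray(0,-.034,.30),O,0.1)
r.servo_line(tray(-.03,.0,.40),O,0.3)
im=r.snapshot("wrist"); cv2.imwrite("pics/w4.png",im["frame"][:,:,::-1])
print([np.round(proj(im,tray(x,-.034,.082)),0) for x in(-.089,0,.089)])
print([np.round(proj(im,tray(x,y,.076)),0) for x,y in((-.1025,.144),(-.1025,-.144))])
print(r.sense()["clock"])
```

```text
[ 0.08410894  0.90435577 -0.53056961] 0.08786592091025006 [ 0.55982844 -0.26397721  0.25196972]
[array([240., 139.]), array([243., 231.]), array([245., 311.])]
[array([432., 124.]), array([123., 124.])]
12.3083
```

View pics/w4.png

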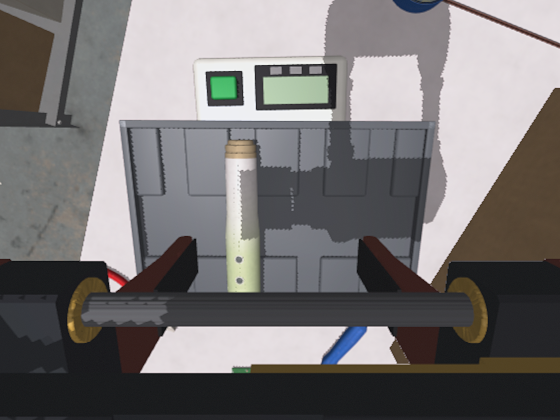

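The tube lies in the right inner trough, with its end at (240,140) against a predicted (240,139). The tray hasn't moved. Now the second tube.

Run:
```python
from station import r
from h import *
import cv2
r.reach([0.42,0.0,0.38],[180,0,165])
r.reach([0.447,0.369,0.32],[180,0,164.6])
s=r.snapshot("wrist"); cv2.imwrite("pics/w5.png",s["frame"][:,:,::-1])
for x in(-.089,.089):
  a=np.radians(-15.4);print(proj(s,[.4509+x*np.cos(a),.368+x*np.sin(a),.017]))
print(r.sense()["clock"],r.sense()["tcp_pos"],r.sense()["orientation"])
```

```text
(np.float64(278.1403155573335), np.float64(107.21241104103888))
(np.float64(278.36433440520256), np.float64(295.075191936921))
14.7583 [0.44774477 0.36787144 0.32058786] [1.79977840e+02 4.95354263e-02 1.64494706e+02]
```

View pics/w5.png

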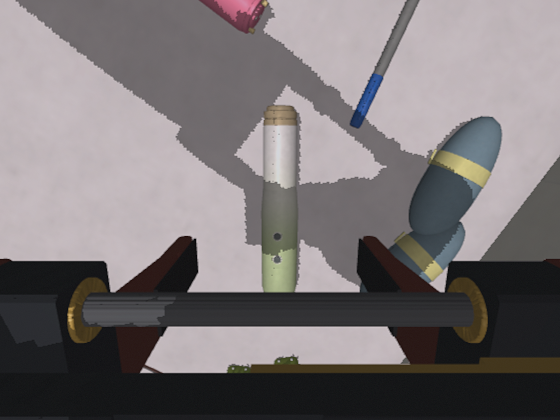

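The wrist view shows tube two centred between the jaws, with its end at (280,106) against a predicted (278,107). The pink look-alike and the other items are clear. I'll grasp it and carry it over.

Run:
```python
from station import r
from h import *
import cv2
O=[180,0,164.6]
r.servo_line([0.451,0.368,0.25],O,0.3)
r.servo_line([0.451,0.368,0.188],O,0.12)
r.grab(15); r.wait(.1);s=r.sense();print(s["opening"],s["tcp_pos"],s["contact_force"])
r.servo_line([0.451,0.368,0.32],O,0.2)
r.reach([0.40,0.05,0.38],[180,0,160])
r.reach(tray(0,.0435,.38),[180,0,180+TY])
r.wait(.2)
im=r.snapshot("wrist"); cv2.imwrite("pics/w6.png",im["frame"][:,:,::-1])
s=r.sense();print(s["clock"],s["tcp_pos"],tray(0,.0435),s["opening"])
print([np.round(proj(im,tray(x,-.034,.082)),1) for x in(-.089,0,.089)])
print([np.round(proj(im,tray(x,y,.076)),1) for x,y in((-.1025,.144),(-.1025,-.144))])
```

```text
0.03336049542966687 [0.45098697 0.36801993 0.18796812] [-0.40462411  0.94973392 -0.22468749]
20.275 [ 0.5939645  -0.19341955  0.38087362] [np.float64(0.5941735968008518), np.float64(-0.19450284027832035), 0] 0.03357561928190441
[array([184.1, 103.5]), array([191.1, 206.4]), array([197. , 294.8])]
[array([394.7,  87.5]), array([55.4, 87.2])]
```

View pics/w6.png

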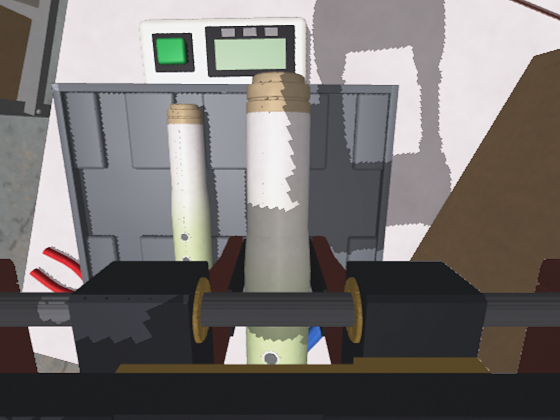

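Tube one and the tray are within 1–3 px of prediction. I'll lower tube two onto the outer ridge edge at y = +43 mm and release it there, so it rolls inward into the trough.

```bash
python3 - <<'E'
from station import r
from h import *
import cv2
O=[180,0,180+TY]; y=.043
r.servo_line(tray(0,y,.285),O,0.15)
r.wait(.3);f0=r.sense()["contact_force"]
for z in (.262,.260,.259,.2583):
    r.servo_line(tray(0,y,z),O,0.04); r.wait(.05); s=r.sense()
    print(z,s["tcp_pos"].round(4),(s["contact_force"]-f0).round(2))
    if s["contact_force"][2]-f0[2]>2: break
print(tray(0,y),s["clock"])
im=r.snapshot("wrist"); cv2.imwrite("pics/w7.png",im["frame"][:,:,::-1])
r.let_go(); s=r.sense();print(s["contact_force"]-f0,s["opening"],s["tcp_pos"])
im=r.snapshot("wrist"); cv2.imwrite("pics/w8.png",im["frame"][:,:,::-1])
E
python3 -c "
import cv2,numpy as np
a=cv2.imread('pics/w7.png');b=cv2.imread('pics/w8.png')
cv2.imwrite('pics/w78.png',cv2.resize(np.hstack([a,b])[:300],(800,214),interpolation=cv2.INTER_AREA))"
```

```text
0.262 [ 0.594  -0.195   0.2623] [ 0.19 -0.31 -0.08]
0.26 [ 0.594  -0.1949  0.2601] [ 0.82 -0.16 -0.24]
0.259 [ 0.5939 -0.1949  0.259 ] [-0.19 -0.66 -0.6 ]
0.2583 [ 0.594  -0.1949  0.2582] [-0.07  0.15 -0.76]
[np.float64(0.5939520612054396), np.float64(-0.1949510834935121), 0] 23.0333
[ 0.97310779 -0.80126222  1.03058257] 0.08769415976059239 [ 0.59395132 -0.19494701  0.2583119 ]
```

View pics/w78.png

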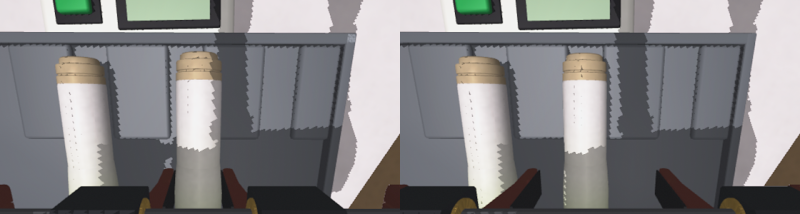

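View pics/w8.png

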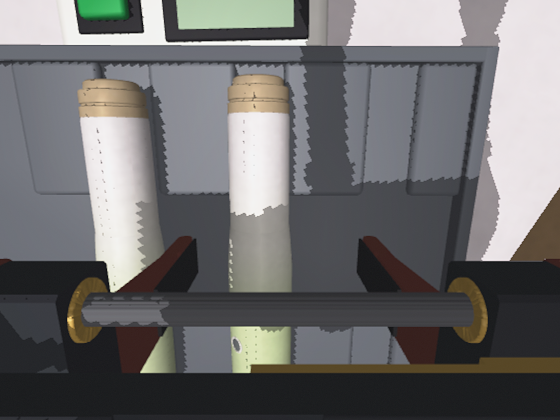

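Tube two rolled into the left inner trough (columns 230–288) and tube one did not move. I'll retreat straight up and check.

Run:
```python
from station import r
from h import *
import cv2
O=[180,0,180+TY]
r.servo_line(tray(0,.043,.31),O,0.1)
r.servo_line(tray(-.05,.0,.42),O,0.3)
im=r.snapshot("wrist"); cv2.imwrite("pics/w9.png",im["frame"][:,:,::-1])
for y in(-.034,.034):print([np.round(proj(im,tray(x,y,.082)),0) for x in(-.089,0,.089)])
print([np.round(proj(im,tray(x,y,.076)),0) for x,y in((-.1025,.144),(-.1025,-.144))])
print("key",proj(im,[.4294,-.2197,.044]),r.sense()["clock"])
```

```text
[array([243., 159.]), array([246., 243.]), array([248., 317.])]
[array([312., 159.]), array([309., 243.]), array([308., 317.])]
[array([421., 145.]), array([134., 145.])]
key (np.float64(229.10549762046867), np.float64(111.67918374834481)) 25.3833
```

View pics/w9.png

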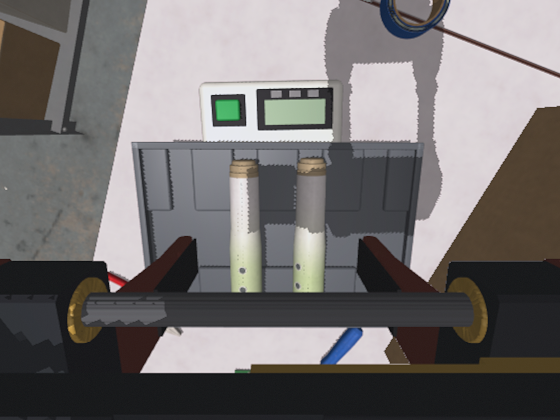

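Both tubes are in the inner troughs, with ends at (244,161) and (312,159) against predicted (243,159) and (312,159). The tray is level and square, and the key is at (228,110). Now I'll press the key with closed fingers.

Run:
```python
from station import r
from h import *
import cv2
O=[180,0,180+TY]
im=r.snapshot("wrist"); k=w(im,228,110.5,.044); print("key",k)
K=(k[:2]+np.array([.4294,-.2197]))/2
r.grab(10)
r.reach([*K,.30],O)
r.servo_line([*K,.236],O,.15); r.wait(.3); f0=r.sense()["contact_force"]
for z in (.228,.226,.225,.224,.223,.2225,.222,.2215):
    r.servo_line([*K,z],O,.03); r.wait(.15); s=r.sense(); f=(s["contact_force"]-f0)
    print(z,s["tcp_pos"].round(4),f.round(2))
    if f[2]>6: break
im=r.snapshot("wrist"); cv2.imwrite("pics/w10.png",im["frame"][:,:,::-1])
r.wait(.2)
r.servo_line([*K,.30],O,.1)
print((r.sense()["contact_force"]-f0).round(2),r.sense()["clock"])
```

```text
key [ 0.42738677 -0.21953415  0.044     ]
0.228 [ 0.4284 -0.2196  0.2281] [-0.19  0.13 -2.06]
0.226 [ 0.4284 -0.2197  0.2262] [0.   0.77 1.65]
0.225 [ 0.4284 -0.2196  0.2251] [0.3  0.56 0.31]
0.224 [ 0.4284 -0.2196  0.2241] [-0.19  0.97  1.6 ]
0.223 [ 0.4284 -0.2196  0.2231] [ 0.92 -0.15  2.25]
0.2225 [ 0.4284 -0.2197  0.2226] [0.03 0.82 1.61]
0.222 [ 0.4284 -0.2196  0.2223] [0.92 0.59 3.96]
0.2215 [ 0.4284 -0.2196  0.2222] [-0.74  0.92  5.97]
[-0.09  0.28  0.09] 32.875
```

View pics/w10.png

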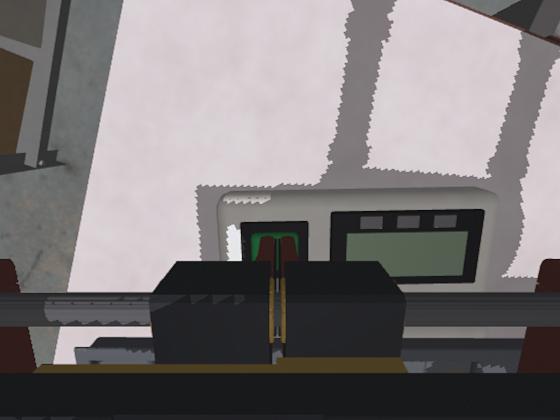

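The key bottomed out: the tips stopped at z = 0.040, which is the full 4 mm of travel, at about 6 N. A final look, then I'll hand in.

Run:
```python
from station import r
from h import *
import cv2
r.reach([0.40,-0.12,0.42],[180,0,180+TY]); 
r.reach([0.30,-0.30,0.45],[180,0,180+TY]) if r.inverse_kinematics([0.30,-0.30,0.45],[180,0,180+TY]) is not None else None
r.wait(.3)
a=r.snapshot("top"); b=r.snapshot("scene")
for n,im in(("a",a),("b",b)): cv2.imwrite(f"pics/f{n}.png",im["frame"][:,:,::-1])
A=a["frame"][90:250,240:450,::-1];cv2.imwrite("pics/fa.png",cv2.resize(A,None,fx=3.6,fy=3.6,interpolation=cv2.INTER_CUBIC))
for y in(-.034,.034):print([np.round((np.array(proj(a,tray(x,y,.082)))-[240,90])*3.6) for x in(-.089,.089)])
print(r.sense()["clock"],r.sense()["contact_force"])
```

```text
[array([360., 401.]), array([456., 207.])]
[array([283., 362.]), array([380., 170.])]
34.7917 [ 0.06848343  0.90049194 -0.07893917]
```

View pics/fa.png

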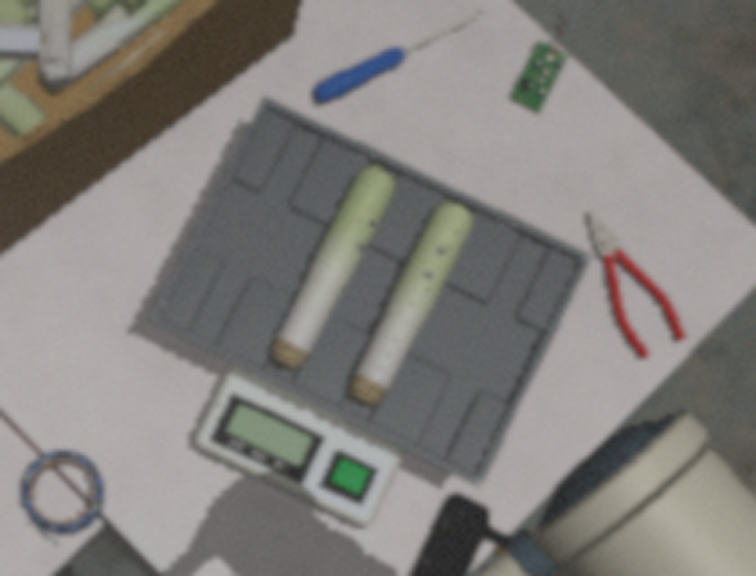

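View pics/fb.png

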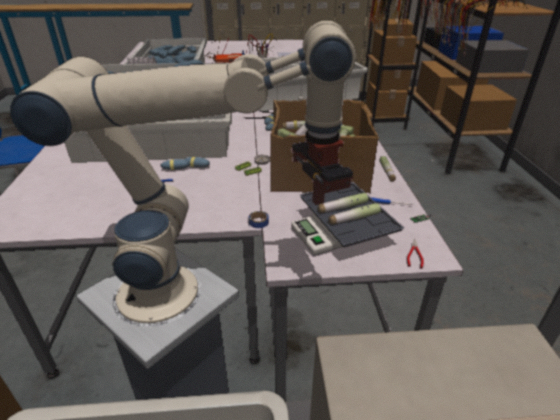

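In the top crop, both tubes lie in the inner troughs. Their near ends are at (288,358) and (368,393), within about 2 raw pixels of prediction. The tray is in place and the bystanders look undisturbed. I'm handing in.

Run:
```python
from station import r
print(r.sense()["joint_vel"].round(2)); print(r.hand_in())
```

```text
[-0.28 -0.02 -0.21 -0.06  0.03  0.01]
the job is handed in; nothing more can be done
None
```

The job is done and handed in. Both tubes lie in the tray's two inner troughs, and the green key was pressed after both were let go. The clock read about 35 s of the 72 s allowed.

- **First tube:** I lowered it into the right inner trough with under 2 N of measured force and released it.
- **Second tube:** I let go of it about 9 mm outward, on the edge of the outer ridge, because fully opened fingers would have hit the first tube. It rolled into the left inner trough, and the first tube and the tray did not visibly move.
- **Key:** The fingertips went down to the key's full 4 mm of travel and stopped at about 6 N. After I lifted off, the measured force returned to zero.

In the last top view, the tube ends were within about 2 pixels (roughly 5 mm) of the trough lines. The tray looked square and still in place on the pan, and the arm was clear of everything. In the last pictures the tape, cutters and both half housings looked undisturbed. I judged that by eye and did not measure it. None of my checks failed or disagreed beyond the 1–3 pixel camera error.

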